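# Put the sawn stone slabs away in the slotted rack

## Robot

A 7-joint arm with a two-finger parallel gripper is mounted at the origin on the work surface. World frame = base frame: x ahead of the robot, y to its left, z up, the work surface at z = 0. Lengths are in m, angles in degrees, forces in N, time in s.
With the tool pointing down it reaches from about 0.4 to 0.85 m from the base axis. Payload 10.4 kg.
Tool frame: the origin (TCP) lies between the finger pads; the fingertips stand 11 mm ahead of it and the grasp point (between the pads) lies 8 mm behind it; z points along the fingers, y is the line along which they close (so a half turn about z gives the same grasp; the last joint's range is limited). The gripper opens to 85 mm and grips with 20 to 120 N. Pads are 22 mm wide; open, the fingers measure 114 mm over their backs; the gripper's body (76 mm by 85 mm) begins 54 mm behind the grasp point. The pads swing forward as they close: fully open they stand 13 mm farther back than shut.
Start: joints at [65.054, 19.034, -3.707, 83.658, 1.238, 77.344, -5.071], TCP at [0.251, -0.573, 0.242] pointing down, gripper open.
Joint ranges: [-148.97, 148.97], [-28.65, 121.19], [-84.17, 76.75], [9.2, 138.47], [-72.65, 252.65], [3.7, 117.97], [-149.18, 149.18]. Speed limits (degrees/s): [127.2, 127.2, 159.86, 159.86, 180, 180, 180].

## Interface

Orientations are given as a 3x3 rotation matrix whose columns are the frame's x, y, z axes.
In Python, from station import arm, snapshot, camera_params, regions_of, tip_of gives the robot as it stands.
- The arm moves only by the tool play_rows, never from a script. Its arguments are lists of equal length, an entry for each row: "fingers": the closure in counts, from 0 (fully open) to 255 (shut); "xyz": the shift along the tool's x, y, z in m, a list of three; "dr": the turn, a rotation vector about the tool's x, y, z in rad, a list of three. A call has 1 to 20 rows; each row is the pose to reach, as a shift and turn from the pose commanded when the call began, along the tool's axes at that moment; what a row does not reach only later rows make up. A row lasts 1/12 s, in which the tool goes at most 41.7 mm and 7.16 degrees, less where a joint would pass 70% of its speed; a pose out of reach is approached as far as the arm can. A call with a gripper value outside its range is refused whole. The fingers move at their own pace and stop on an object; "force" is the grip in N (left out, the last holds). Time passes only in rows, so rows that repeat a pose let the fingers close. It gives the time, the measured TCP pose, the force, the opening and the grip force at its end, in the units of the state.
- arm.get_state(): the state, without advancing time (a new reading comes with each control period).
- snapshot(name): name is "scene" or "top"; returns (picture, depth): 420x560x3 uint8, blue, green, red; 420x560 float32, m along the optical axis (not along the pixel's ray), 0 where there is no reading.
- camera_params(name): a dict with "K" (3x3 intrinsics, pixels), "dist_coeffs" ([k1, k2, p1, p2, k3] as OpenCV has them; the pictures are not rectified), "pose" (4x4, takes a point from camera to world coordinates). Camera axes: x right, y up, looking along -z (the intrinsics and any distortion apply to the point x, -y, -z); pixel columns grow to the right and rows downward; lengths in m; the calibration is good to about 2 mm. A picture is of the moment at which its call begins. camera_params takes no time and is no camera call.
- arm.close_job(): hands the job in; it is judged then, once.
Trained networks look in the newest picture that a camera, given by its name, has taken for a name from the list of things; names that differ only in an ending like _2 or _b are one class to them, and where a whole thing is asked for, a point or a joint stands for the part that bears it (a point fixed in the world has none). Each returns a list of dicts, best first, with "conf" (0 to 1); they miss things now and then, are a little off and sometimes report something else, mostly with a low value. They report only what shows in the picture. A call takes as long as a camera call. They do not tell look-alikes from the thing itself.
- regions_of(camera, query): "region" (420x560 bool, what is visible of it).
- tip_of(camera, query): "point" ([x, y, z] in m, in world coordinates, good to about 4 mm: a listed point, or the origin of a listed thing).
The state is a dict: "t": time; "joint_positions": joint angles; "qvel": joint speeds; "joint_torque": joint torques, N m; "eef_pos": TCP position; "tcp_rot": TCP orientation; "force": force on the tool from outside, world axes, zero at the start; "ft_torque": the same for the moment, N m; "width": finger opening in m; "gripper_force": force on a finger pad.
Only numpy, scipy, OpenCV 4.12 (cv2) and the standard library are available. Lean on these libraries where they do the work, as an engineer would, in place of code of your own. Each camera call takes 0.05 s, during which the arm holds its last target. There are 200 camera calls.

## Task

Put the two sawn stone slabs away upright in the wooden rack, each in the slot whose width fits its thickness (the widest of the three slots stays empty): first the thick slab, which is standing in the grey draining stand. Then take the thin slab off the sloped easel, set it upright in the emptied stand and let go, then take it again and lower it into its own slot. Lower both slabs gently all the way down, never dropping them into a slot, let go of them, and leave the other things on the bench where they are.

Things in the scene. Friction and masses are not known exactly. Their poses are not given: they have to be found in the camera images.
- slab_thick: Brown banded stone slab, 120 mm long (z) x 56 wide (y) x 18 thick (x), about 0.31 kg, origin at its centre; same either way round and either end up. Starts standing on its short end in the draining stand's slot, its x along the stand's x.
- slab_thin: Brown banded stone slab, 120 mm long (z) x 56 wide (y) x 12 thick (x), about 0.21 kg, origin at its centre; same either way round and either end up. Starts on the easel, lower end on its lip, leaning back 30 degrees from upright (z up the slope, away from the robot, face to the robot); its long edges overhang the easel's board by 13 mm each side, so it can be pinched across its width from above.
- stand: Draining stand: grey plastic block with one slot 22 mm wide. Block 66 (x) x 98 (y) x 60 mm (z), origin under its centre, z up, x across the slot, y along it. Slot open at the top, floor 10 mm above the origin (50 mm deep), 74 mm long, ends closed; its long sides flare 6 mm each over the top 8 mm. Fixed.
- slot_narrow: Rack block of plywood with the narrowest slot, 14 mm wide. Block 66 (x) x 98 (y) x 60 mm (z), origin under its centre, z up, x across the slot, y along it. Slot open at the top, floor 10 mm above the origin (50 mm deep), 74 mm long, ends closed; its long sides flare 6 mm each over the top 8 mm. Fixed. On a dark tray 12 mm high: three such blocks in a row, 75 mm apart, in any order.
- slot_medium: Rack block like slot_narrow (same outer size, axes, depth and height), its slot 20 mm wide.
- slot_wide: Rack block like slot_narrow (same outer size, axes, depth and height), its slot 28 mm wide; too loose for either slab.
- easel: Small metal easel on a steel foot 160 x 60 mm; its lip under the slab is 80 mm wide with 20 mm high end stops 4 mm beside the slab; its board is 30 mm wide, slopes up away from the robot 30 degrees from upright and reaches 22 mm past the slab's top end. Origin at the centre of its underside, 95 mm below the slab's centre; x points the way the slab leans, level; top 165 mm high. Fixed.
- burr_block: Bystander: round wooden block of carving burrs, 76 mm across, 76 mm high, origin under its centre.
- rough_stone: Bystander: rounded lump of rough stone, 92 mm across, 58 mm high, origin under its centre.
- water_bottle: Bystander: white bottle, 56 mm across, 120 mm high, origin under its centre.
- brush: Bystander: hand brush 170 mm long, lying on the bench on the robot's side of the stand.
There are look-alikes about, which are no part of the job. What is shaped like the slab_thin but white is not meant.

How it is judged:
By the outcome, as a careful person would: the job done as asked, in the order asked, and still so for the second after the job is handed in, with the robot touching nothing.
It also fails if it takes over 72 s, if anything falls off the work surface, if the arm or the gripper's body presses on something with over 40 N, if the wrist force passes 120 N, or if a joint passes its speed limit or range.

## Working session

There is one attempt and no reset: what is moved stays moved. The work goes in short steps, Python scripts to look and compute and a tool call to move; the robot and the scene stay as the last step left them, time stands still between calls to the robot, and variables do not carry over. Pictures are saved under pics/ and viewed, at most 10 in all, crops included, and the job is handed in when it is done.

Besides the shell and the picture viewer there is one more tool, called after "Call:" by a JSON object that holds its "fn" and its "kwargs". play_rows: Moves the arm, as the interface text tells. Its arguments: {"type":"object","properties":{"fingers":{"type":"array"},"xyz":{"type":"array"},"dr":{"type":"array"},"force":{"type":"number"}},"required":["fingers","xyz","dr"]}

```bash
ls; mkdir -p pics; python3 - <<'E'
from station import *
import cv2,numpy as np
s=arm.get_state();print({k:np.round(v,3).tolist() for k,v in s.items()})
ims=[]
for c in("scene","top"):
    im,d=snapshot(c);cv2.imwrite(f"pics/{c}0.png",im);np.save(f"pics/{c}0d.npy",d)
    p=camera_params(c);print(c,np.round(p["pose"],3).tolist(),p["K"],p["dist_coeffs"])
for c in("scene","top"):
  for n in["slab_thick","slab_thin","stand","slot_narrow","slot_medium","slot_wide","easel","burr_block","rough_stone","water_bottle","brush"]:
    print(c,n,[(np.round(r["point"],3).tolist(),round(r["conf"],2)) for r in tip_of(c,n)])
E
```

```text
pics
{'t': 0.0, 'joint_positions': [65.056, 19.073, -3.707, 83.706, 1.238, 77.342, -5.071], 'qvel': [-0.05, 0.001, 0.082, -0.083, 0.019, -0.072, -0.035], 'joint_torque': [-0.0, -62.542, 0.049, -39.161, 0.016, 0.01, -0.0], 'eef_pos': [0.251, -0.572, 0.242], 'tcp_rot': [[0.916, 0.401, -0.001], [0.401, -0.916, 0.001], [-0.0, -0.001, -1.0]], 'force': [-0.284, 0.174, 0.598], 'ft_torque': [-0.031, -0.011, 0.013], 'gripper_force': 0.0, 'width': 0.085}
scene [[-0.49, -0.505, 0.711, 1.336], [0.872, -0.275, 0.405, 0.535], [-0.009, 0.818, 0.575, 0.707], [0.0, 0.0, 0.0, 1.0]] [[390.78825205   0.         276.21633397]
 [  0.         390.78825205 214.1116817 ]
 [  0.           0.           1.        ]] [-0.0693416  0.         0.         0.         0.       ]
top [[0.027, 0.997, -0.071, 0.503], [-0.999, 0.029, 0.023, 0.127], [0.025, 0.07, 0.997, 1.128], [0.0, 0.0, 0.0, 1.0]] [[431.55858779   0.         279.99396307]
 [  0.         431.55858779 214.99379217]
 [  0.           0.           1.        ]] [-0.04555841  0.          0.          0.          0.        ]
scene slab_thick [([0.605, 0.053, 0.06
[... 691 characters left out ...]
001], 0.69), ([0.543, 0.261, 0.001], 0.64)]
top slab_thick [([0.607, 0.055, 0.069], 0.64)]
top slab_thin [([0.358, 0.308, 0.004], 0.77), ([0.476, 0.576, 0.009], 0.71), ([0.539, 0.26, 0.092], 0.68), ([0.486, 0.409, 0.005], 0.58)]
top stand [([0.61, 0.055, 0.003], 0.66)]
top slot_narrow [([0.517, -0.26, 0.011], 0.66)]
top slot_medium [([0.536, -0.331, 0.013], 0.64)]
top slot_wide [([0.501, -0.186, 0.013], 0.78)]
top easel [([0.543, 0.26, 0.0], 0.58)]
top burr_block [([0.779, 0.039, -0.001], 0.63)]
top rough_stone [([0.736, 0.218, 0.001], 0.85)]
top water_bottle [([0.756, -0.061, 0.0], 0.84), ([0.544, 0.259, -0.002], 0.31)]
top brush [([0.605, 0.055, 0.07], 0.67), ([0.382, 0.053, 0.002], 0.66)]
```

View pics/scene0.png

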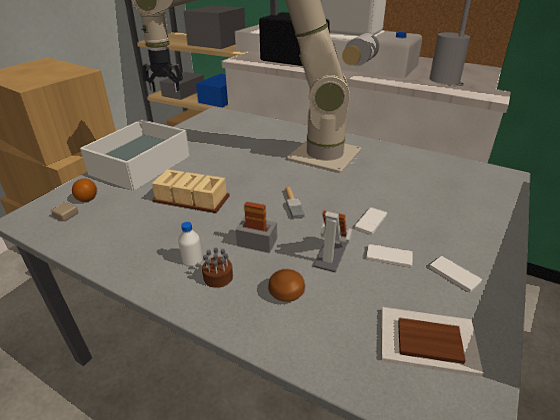

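View pics/top0.png

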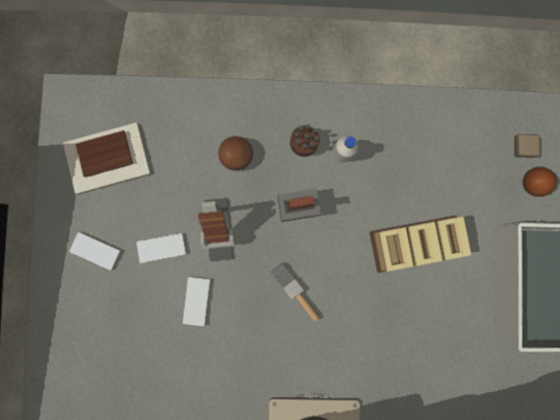

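The scene view shows the rack at (190,190), stand with thick slab at (257,225), and easel with thin slab at (335,230). In the top view the rack slots are at about (395,250), (425,242) and (455,238). The stand is at (300,203) with its slot along world y, and the easel is at (215,230). Next I measure from depth.

```bash
cat > h.py <<'E'
from station import *
import cv2,numpy as np
def cloud(c,im=None,d=None):
    if d is None: im,d=snapshot(c)
    p=camera_params(c);K=np.array(p["K"]);D=np.array(p["dist_coeffs"]);T=np.array(p["pose"])
    v,u=np.mgrid[:420,:560]
    n=cv2.undistortPoints(np.stack([u,v],-1).reshape(-1,1,2).astype(float),K,D).reshape(420,560,2)
    P=np.stack([n[...,0]*d,-n[...,1]*d,-d],-1)
    W=P@T[:3,:3].T+T[:3,3]; W[d==0]=np.nan
    return im,W
def rays(c,z):
    """world xy of each pixel on plane z"""
    p=camera_params(c);K=np.array(p["K"]);D=np.array(p["dist_coeffs"]);T=np.array(p["pose"])
    v,u=np.mgrid[:420,:560]
    n=cv2.undistortPoints(np.stack([u,v],-1).reshape(-1,1,2).astype(float),K,D).reshape(420,560,2)
    R=np.stack([n[...,0],-n[...,1],-np.ones((420,560))],-1)@T[:3,:3].T
    return T[:3,3]+R*((z-T[2,3])/R[...,2])[...,None]
def ortho(c,im,x0,x1,y0,y1,z,mm=0.5):
    """picture of plane z: up=+x, right=-y"""
    p=camera_params(c);K=np.array(p["K"]);D=np.array(p["dist_coeffs"]);T=np.array(p["pose"])
    xs=np.arange(x1,x0,-mm/1000);ys=np.arange(y1,y0,-mm/1000)
    X,Y=np.meshgrid(xs,ys,indexing="ij");W=np.stack([X,Y,np.full_like(X,z)],-1).reshape(-1,3)
    C=(W-T[:3,3])@T[:3,:3];C=C*[1,-1,-1]
    uv=cv2.projectPoints(C,np.zeros(3),np.zeros(3),K,D)[0].reshape(*X.shape,2).astype(np.float32)
    return cv2.remap(im,uv[...,0],uv[...,1],cv2.INTER_CUBIC)
E
python3 - <<'E'
from h import *
for c in("scene","top"):
    im=cv2.imread(f"pics/{c}0.png");d=np.load(f"pics/{c}0d.npy");_,W=cloud(c,im,d)
    def box(n,x0,x1,y0,y1,z0,z1):
        q=W[(W[...,0]>x0)&(W[...,0]<x1)&(W[...,1]>y0)&(W[...,1]<y1)&(W[...,2]>z0)&(W[...,2]<z1)]
        if len(q)<5: print(c,n,len(q));return
        (a,b),(w,h),t=cv2.minAreaRect(q[:,:2].astype(np.float32)); 
        print(c,n,len(q),"ctr",round(a,4),round(b,4),"sz",round(w,3),round(h,3),"ang",round(t,1),"medz",np.round(np.median(q[:,2]),4),"zmax",q[:,2].max().round(4))
    box("rack",.44,.6,-.4,-.12,.066,.08)
    box("stand",.54,.68,-.02,.13,.054,.066)
    box("thicktop",.54,.68,-.02,.13,.122,.14)
    box("table",.54,.68,-.2,-.15,-.02,.02)
    # thin slab face plane, red-brown pixels
    m=(W[...,0]>.45)&(W[...,0]<.65)&(W[...,1]>.2)&(W[...,1]<.33)&(W[...,2]>.05)&(im[...,2].astype(int)-im[...,0]>35)
    q=W[m];cc=q.mean(0);U,S,V=np.linalg.svd(q-cc);print(c,"thin",len(q),cc.round(4),"n",V[2].round(3),"min",q.min(0).round(3),"max",q.max(0).round(3))
    pr=(q-cc)@V[:2].T;r=cv2.minAreaRect(pr.astype(np.float32));print(r, (cc+r[0][0]*V[0]+r[0][1]*V[1]).round(4),V[:2].round(3).tolist(), "res",((q-cc)@V[2]).std())
    o=cv2.hconcat([cv2.resize(ortho(c,im,.44,.6,-.38,-.14,.072),(480,320)),ortho(c,im,.54,.7,0,.11,.06)]);cv2.imwrite(f"pics/o_{c}.png",o)
a=cv2.imread("pics/o_top.png");b=cv2.imread("pics/o_scene.png");print(a.shape)
cv2.imwrite("pics/o.png",np.hstack([cv2.resize(np.vstack([a,b]),None,fx=.85,fy=.85)])[:600])
E
```

```text
scene rack 782 ctr 0.5204 -0.2595 sz 0.106 0.22 ang 11.6 medz 0.07 zmax 0.0739
scene stand 351 ctr 0.6105 0.0568 sz 0.068 0.1 ang 14.5 medz 0.0581 zmax 0.0656
scene thicktop 113 ctr 0.6106 0.0547 sz 0.02 0.057 ang 12.9 medz 0.1275 zmax 0.1305
scene table 367 ctr 0.6113 -0.175 sz 0.05 0.136 ang 89.9 medz -0.0012 zmax 0.02
scene thin 148 [0.5563 0.2776 0.1135] n [-0.877 -0.126  0.463] min [0.52  0.236 0.05 ] max [0.589 0.292 0.162]
((0.003718782216310501, -0.015095040202140808), (0.05535596236586571, 0.12967543303966522), 78.71214294433594) [0.5551 0.2634 0.1073] [[-0.479, 0.156, -0.864], [-0.036, 0.98, 0.198]] res 0.0032315382965667125
top rack 2336 ctr 0.52 -0.2592 sz 0.099 0.22 ang 11.8 medz 0.0711 zmax 0.0783
top stand 697 ctr 0.6096 0.058 sz 0.066 0.098 ang 10.8 medz 0.0595 zmax 0.066
top thicktop 188 ctr 0.6096 0.0562 sz 0.018 0.056 ang 10.8 medz 0.1297 zmax 0.1346
top table 886 ctr 0.6107 -0.175 sz 0.138 0.05 ang 0.1 medz -0.0002 zmax 0.0189
top thin 664 [0.544  0.2604 0.1076] n [-0.852 -0.11   0.512] min [0.508 0.231 0.05 ] max [0.576 0.29  0.152]
((0.006993014365434647, -0.000377630814909935), (0.05555039644241333, 0.11858776211738586), 89.09471893310547) [0.5404 0.2603 0.1016] [[-0.508, -0.065, -0.859], [0.128, -0.992, -0.0]] res 0.001660955756389926
(320, 700, 3)
```

View pics/o.png

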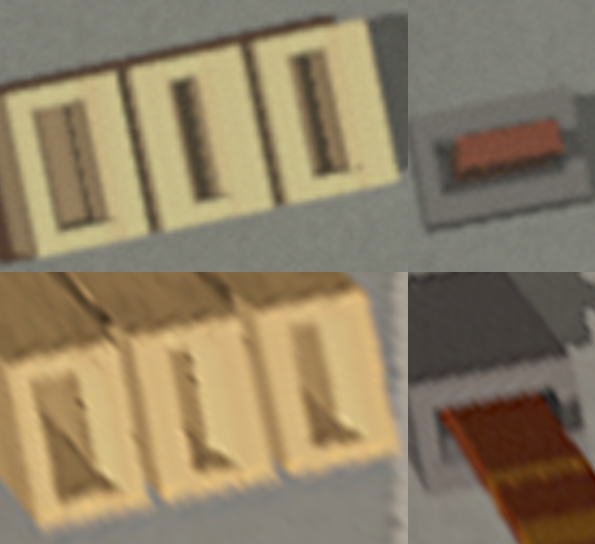

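The order matches the networks: wide is at y=-0.186, narrow in the middle and medium at y=-0.333. The sizes come out as given. Now I plan the first moves.

```bash
cat > go.py <<'E'
import sys
from h import *
from scipy.spatial.transform import Rotation as Ro
# usage: go.py x y z yaw(tool y angle) [tilt deg about tool y, + = tool top away along azimuth az]
x,y,z,a=map(float,sys.argv[1:5]);a=np.radians(a)
Y=np.array([np.cos(a),np.sin(a),0]);Z=np.array([0,0,-1.])
if len(sys.argv)>5:
    t=np.radians(float(sys.argv[5]));az=np.radians(float(sys.argv[6]))
    Z=-np.array([np.sin(t)*np.cos(az),np.sin(t)*np.sin(az),np.cos(t)])
    Y-=Z*(Y@Z);Y/=np.linalg.norm(Y)
R=np.stack([np.cross(Y,Z),Y,Z],1)
s=arm.get_state();R0=np.array(s["tcp_rot"]);p=np.array(s["eef_pos"])
print("t",s["t"],"pos",p.round(4),"q",np.round(s["joint_positions"],1).tolist(),"F",np.round(s["force"],1),"w",s["width"])
print("xyz",(R0.T@(np.array([x,y,z])-p)).round(4).tolist(),"dr",Ro.from_matrix(R0.T@R).as_rotvec().round(4).tolist())
print("world-z in tool",(R0.T@[0,0,1]).round(3))
E
python3 go.py .610 .0557 .22 10.8
```

```text
t 1.2 pos [ 0.2507 -0.5725  0.2424] q [65.1, 19.0, -3.7, 83.7, 1.2, 77.3, -5.1] F [-0.2  0.   0.8] w 0.08539547011173416
xyz [0.5811, -0.4313, 0.0223] dr [0.0001, 0.0001, -1.3465]
world-z in tool [ 0.  0. -1.]
```

Call:
{"fn": "play_rows", "kwargs": {"fingers": [0,0,0,0,0,0,0,0,0,0,0,0,0,0,0,0,0,0,0,0], "xyz": [[0.029,-0.0215,0.001],[0.058,-0.043,0.002],[0.087,-0.0645,0.003],[0.116,-0.086,0.004],[0.145,-0.108,0.005],[0.174,-0.129,0.007],[0.203,-0.151,0.008],[0.232,-0.172,0.009],[0.261,-0.194,0.01],[0.29,-0.2155,0.011],[0.32,-0.237,0.012],[0.349,-0.259,0.013],[0.378,-0.28,0.014],[0.407,-0.302,0.015],[0.436,-0.3235,0.016],[0.465,-0.345,0.018],[0.494,-0.366,0.019],[0.523,-0.388,0.02],[0.552,-0.41,0.021],[0.581,-0.431,0.022]], "dr": [[0,0,-0.067],[0,0,-0.135],[0,0,-0.202],[0,0,-0.269],[0,0,-0.337],[0,0,-0.404],[0,0,-0.471],[0,0,-0.539],[0,0,-0.606],[0,0,-0.673],[0,0,-0.74],[0,0,-0.808],[0,0,-0.875],[0,0,-0.942],[0,0,-1.01],[0,0,-1.077],[0,0,-1.144],[0,0,-1.212],[0,0,-1.279],[0,0,-1.346]], "force": 40}}

```text
t: 2.87
eef_pos: [0.6107, 0.057, 0.2204]
tcp_rot: [[-0.19, 0.982, 0.0], [0.982, 0.19, -0.0], [-0.0, 0.0, -1.0]]
force: [0.5, -0.5, 0.9]
width: 0.0854
gripper_force: 0.0
```

```bash
python3 go.py .610 .0557 .097 10.8
```

```text
t 2.8667 pos [0.6107 0.057  0.2204] q [19.7, 22.5, -37.9, 85.8, 14.0, 76.5, -8.4] F [ 0.5 -0.5  0.9] w 0.08542160568854343
xyz [-0.0011, -0.001, 0.1234] dr [0.0004, 0.0002, 0.0024]
world-z in tool [-0.  0. -1.]
```

Call:
{"fn": "play_rows", "kwargs": {"fingers": [0,0,0,0,0,0,0,0,240,240,240,240,240,240,240,240,240,240], "xyz": [[0,0,0.018],[0,0,0.036],[0,0,0.054],[0,0,0.072],[0,0,0.09],[-0.001,-0.001,0.108],[-0.001,-0.001,0.123],[-0.001,-0.001,0.123],[-0.001,-0.001,0.123],[-0.001,-0.001,0.123],[-0.001,-0.001,0.123],[-0.001,-0.001,0.123],[-0.001,-0.001,0.123],[-0.001,-0.001,0.123],[-0.001,-0.001,0.123],[-0.001,-0.001,0.123],[-0.001,-0.001,0.123],[-0.001,-0.001,0.123]], "dr": [[0,0,0],[0,0,0],[0,0,0],[0,0,0],[0,0,0],[0,0,0],[0,0,0],[0,0,0],[0,0,0],[0,0,0],[0,0,0],[0,0,0],[0,0,0],[0,0,0],[0,0,0],[0,0,0],[0,0,0],[0,0,0]]}}

```text
t: 4.37
eef_pos: [0.6094, 0.0542, 0.098]
tcp_rot: [[-0.187, 0.982, 0.0], [0.982, 0.187, -0.0], [-0.0, 0.0, -1.0]]
force: [-3.1, -0.4, 6.0]
width: 0.0175
gripper_force: 39.9
```

Call:
{"fn": "play_rows", "kwargs": {"fingers": [240,240,240,240,240,240,240,240,240], "xyz": [[0,0,-0.008],[0,0,-0.02],[0,0,-0.036],[0,0,-0.052],[0,0,-0.068],[0,0,-0.084],[0,0,-0.1],[0,0,-0.116],[0,0,-0.13]], "dr": [[0,0,0],[0,0,0],[0,0,0],[0,0,0],[0,0,0],[0,0,0],[0,0,0],[0,0,0],[0,0,0]]}}

```text
t: 5.12
eef_pos: [0.6093, 0.0544, 0.2293]
tcp_rot: [[-0.187, 0.982, 0.001], [0.982, 0.187, 0.0], [-0.0, 0.001, -1.0]]
force: [0.8, 0.4, -2.6]
width: 0.0174
gripper_force: 39.3
```

```bash
python3 go.py .535 -.333 .228 -78.3
```

```text
t 5.1167 pos [0.6093 0.0544 0.2293] q [20.0, 22.0, -38.0, 85.4, 13.7, 77.3, -8.1] F [ 0.8  0.4 -2.6] w 0.017396929456918304
xyz [-0.3666, -0.1455, 0.0012] dr [0.0009, -0.0007, 1.5549]
world-z in tool [-0.     0.001 -1.   ]
```

Call:
{"fn": "play_rows", "kwargs": {"fingers": [240,240,240,240,240,240,240,240,240,240,240,240,240,240,240,240,240,240,240,240], "xyz": [[-0.01,-0.004,0],[-0.03,-0.012,0],[-0.052,-0.02,0],[-0.074,-0.029,0],[-0.096,-0.038,0],[-0.118,-0.047,0],[-0.14,-0.056,0],[-0.162,-0.064,0],[-0.184,-0.073,0.001],[-0.206,-0.082,0.001],[-0.228,-0.09,0.001],[-0.25,-0.099,0.001],[-0.272,-0.108,0.001],[-0.294,-0.117,0.001],[-0.316,-0.126,0.001],[-0.336,-0.133,0.001],[-0.352,-0.14,0.001],[-0.362,-0.144,0.001],[-0.3665,-0.1455,0.001],[-0.3665,-0.1455,0.001]], "dr": [[0,0,0.04],[0,0,0.125],[0,0,0.22],[0,0,0.315],[0,0,0.41],[0,0,0.5],[0,0,0.595],[0,0,0.69],[0,0,0.78],[0,0,0.875],[0,0,0.97],[0,0,1.06],[0,0,1.155],[0,0,1.25],[0,0,1.34],[0,0,1.425],[0,0,1.495],[0,0,1.535],[0,0,1.555],[0,0,1.555]]}}

```text
t: 6.78
eef_pos: [0.5341, -0.334, 0.2259]
tcp_rot: [[0.98, 0.2, -0.001], [0.2, -0.98, 0.0], [-0.0, -0.0, -1.0]]
force: [-0.7, 0.1, -4.0]
width: 0.0178
gripper_force: 39.3
```

```bash
python3 go.py .535 -.333 .190 -78.3; python3 - <<'E'
from h import *
im,W=cloud("scene");cv2.imwrite("pics/s1.png",im[130:260,100:300])
im2=im[110:250,120:290];im2=cv2.resize(im2,None,fx=4,fy=4,interpolation=cv2.INTER_CUBIC);cv2.imwrite("pics/s1.png",im2)
# slab points
for c in("scene","top"):
    im,W=cloud(c) if c=="top" else (im,W)
    m=(abs(W[...,0]-.535)<.06)&(abs(W[...,1]+.333)<.06)&(W[...,2]>.1)&(W[...,2]<.19)&(im[...,2].astype(int)-im[...,0]>35)
    q=W[m];print(c,len(q),q.min(0),q.max(0))
    if len(q)>20:
        cc=np.median(q,0);V=np.linalg.svd(q-q.mean(0))[2];print(cc.round(4),V.round(3).tolist())
    m=(W[...,0]>.44)&(W[...,0]<.6)&(W[...,1]>-.4)&(W[...,1]<-.12)&(W[...,2]>.064)&(W[...,2]<.08)
E
```

```text
t 6.7833 pos [ 0.5341 -0.334   0.2259] q [39.4, 20.9, -14.9, 83.6, 5.4, 76.2, -54.4] F [-0.7  0.1 -4. ] w 0.01779968177771956
xyz [0.001, -0.0008, 0.0359] dr [-0.0002, 0.0005, -0.0027]
world-z in tool [-0. -0. -1.]
scene 207 [ 0.50636049 -0.33717558  0.13696633] [ 0.56293253 -0.3161018   0.1899558 ]
[ 0.5482 -0.3243  0.1649] [[0.988, 0.05, 0.143], [0.145, -0.043, -0.989], [-0.043, 0.998, -0.05]]
top 233 [ 0.50702172 -0.3293683   0.13541553] [ 0.56244952 -0.31399514  0.18980878]
[ 0.5341 -0.3225  0.1633] [[-0.966, -0.2, -0.164], [-0.159, -0.043, 0.986], [0.205, -0.979, -0.01]]
```

View pics/s1.png

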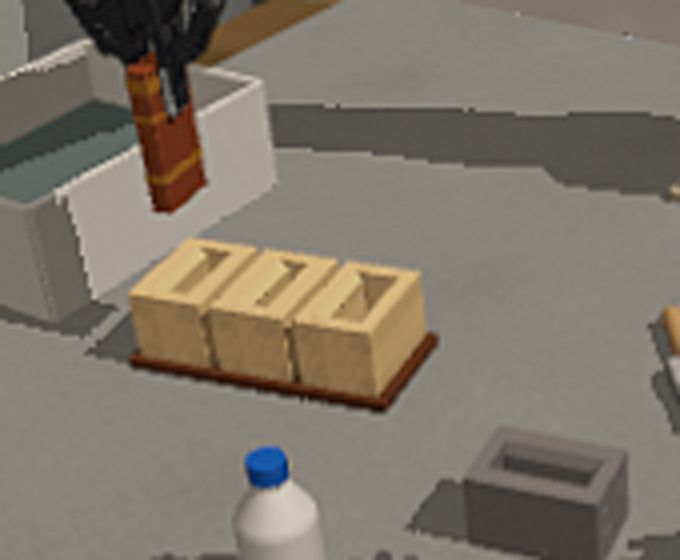

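Call:
{"fn": "play_rows", "kwargs": {"fingers": [240,240,240,240,240,240,240,240,240], "xyz": [[0,0.001,0.012],[0,0.001,0.024],[0,0.001,0.036],[0,0.001,0.048],[0,0.001,0.058],[0,0.001,0.066],[0,0.001,0.07],[0,0.001,0.073],[0,0.001,0.073]], "dr": [[0,0,0],[0,0,0],[0,0,0],[0,0,0],[0,0,0],[0,0,0],[0,0,0],[0,0,0],[0,0,0]]}}

```text
t: 7.63
eef_pos: [0.535, -0.334, 0.1529]
tcp_rot: [[0.979, 0.202, -0.0], [0.202, -0.979, 0.0], [-0.0, -0.0, -1.0]]
force: [0.0, 0.7, -3.7]
width: 0.0174
gripper_force: 39.4
```

```bash
python3 go.py .535 -.333 .110 -78.3; python3 - <<'E'
from h import *
for c in("scene","top"):
    im,W=cloud(c)
    m=(abs(W[...,0]-.535)<.06)&(abs(W[...,1]+.333)<.06)&(W[...,2]>.08)&(W[...,2]<.12)&(im[...,2].astype(int)-im[...,0]>35)
    q=W[m]
    n=np.array([.203,-.979]);c0=np.array([.52,-.2592])
    a=(q[:,:2]-c0)@n;print(c,len(q),"slab face along n",np.percentile(a,[5,50,95]).round(4))
    o=ortho(c,im,.44,.6,-.38,-.26,.072);cv2.imwrite(f"pics/p_{c}.png",cv2.resize(o,None,fx=1.6,fy=1.6))
a=np.hstack([cv2.imread("pics/p_top.png"),cv2.imread("pics/p_scene.png")]);cv2.imwrite("pics/p.png",a)
E
```

```text
t 7.6333 pos [ 0.535  -0.334   0.1529] q [39.3, 24.0, -14.8, 88.5, 6.4, 68.4, -55.0] F [ 0.   0.7 -3.7] w 0.01743063209269114
xyz [0.0003, -0.0009, 0.0429] dr [-0.0003, 0.0003, -0.0004]
world-z in tool [-0. -0. -1.]
scene 148 slab face along n [0.0659 0.0684 0.0805]
top 137 slab face along n [0.0641 0.0656 0.0672]
```

View pics/p.png

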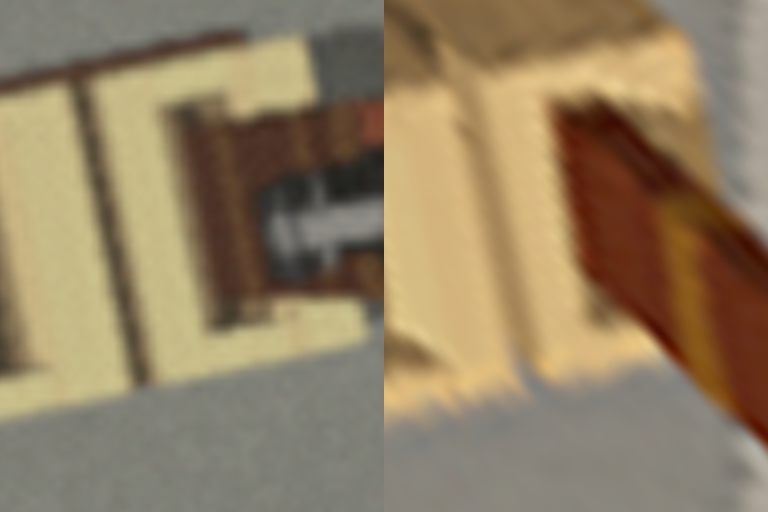

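The slab's lower end is in the flare, with no contact force and its face within 1 mm of target. I lower it slowly.

Call:
{"fn": "play_rows", "kwargs": {"fingers": [240,240,240,240,240,240,240,240,240], "xyz": [[0,0,0.002],[0,0,0.004],[0,0,0.006],[0,0,0.008],[0,0,0.01],[0,0,0.012],[0,0,0.014],[0,0,0.016],[0,0,0.016]], "dr": [[0,0,0],[0,0,0],[0,0,0],[0,0,0],[0,0,0],[0,0,0],[0,0,0],[0,0,0],[0,0,0]]}}

```text
t: 8.48
eef_pos: [0.5348, -0.3339, 0.1368]
tcp_rot: [[0.979, 0.202, -0.001], [0.202, -0.979, 0.0], [-0.0, -0.0, -1.0]]
force: [-0.5, 0.1, -3.4]
width: 0.0176
gripper_force: 39.4
```

No contact; continue to near the floor.

Call:
{"fn": "play_rows", "kwargs": {"fingers": [240,240,240,240,240,240,240,240,240,240,240,240], "xyz": [[0,0,0.003],[0,0,0.006],[0,0,0.009],[0,0,0.012],[0,0,0.015],[0,0,0.018],[0,0,0.02],[0,0,0.022],[0,0,0.0235],[0,0,0.0245],[0,0,0.025],[0,0,0.025]], "dr": [[0,0,0],[0,0,0],[0,0,0],[0,0,0],[0,0,0],[0,0,0],[0,0,0],[0,0,0],[0,0,0],[0,0,0],[0,0,0],[0,0,0]]}}

```text
t: 9.48
eef_pos: [0.535, -0.334, 0.1123]
tcp_rot: [[0.979, 0.202, 0.0], [0.202, -0.979, -0.0], [0.0, 0.0, -1.0]]
force: [-0.8, -0.1, -3.1]
width: 0.0179
gripper_force: 39.4
```

Call:
{"fn": "play_rows", "kwargs": {"fingers": [240,240,240,240,240,240], "xyz": [[0,0,0.0007],[0,0,0.0014],[0,0,0.002],[0,0,0.0025],[0,0,0.003],[0,0,0.003]], "dr": [[0,0,0],[0,0,0],[0,0,0],[0,0,0],[0,0,0],[0,0,0]]}}

```text
t: 9.98
eef_pos: [0.5351, -0.334, 0.11]
tcp_rot: [[0.979, 0.202, 0.0], [0.202, -0.979, -0.0], [0.0, 0.0, -1.0]]
force: [-2.0, 1.9, 4.7]
width: 0.0174
gripper_force: 40.3
```

On the floor (contact at TCP z = 0.110, as expected). I release and rise.

Call:
{"fn": "play_rows", "kwargs": {"fingers": [190,180,165,140,100,60,30,0,0,0,0,0,0,0,0,0], "xyz": [[0,0,0],[0,0,0],[0,0,0],[0,0,0],[0,0,0],[0,0,0],[0,0,0],[0,0,0],[0,0,-0.005],[0,0,-0.015],[0,0,-0.035],[0,0,-0.06],[0,0,-0.085],[0,0,-0.11],[0,0,-0.13],[0,0,-0.14]], "dr": [[0,0,0],[0,0,0],[0,0,0],[0,0,0],[0,0,0],[0,0,0],[0,0,0],[0,0,0],[0,0,0],[0,0,0],[0,0,0],[0,0,0],[0,0,0],[0,0,0],[0,0,0],[0,0,0]]}}

```text
t: 11.32
eef_pos: [0.5359, -0.3344, 0.2536]
tcp_rot: [[0.979, 0.202, 0.004], [0.202, -0.979, -0.002], [0.004, 0.003, -1.0]]
force: [0.2, 0.5, 0.5]
width: 0.0852
gripper_force: 0.0
```

```bash
python3 go.py .555 .262 .25 -82.5; python3 - <<'E'
from h import *
for c in("scene","top"):
    im,W=cloud(c)
    R=im[...,2].astype(int)-im[...,0]>35
    m=(abs(W[...,0]-.535)<.06)&(abs(W[...,1]+.333)<.06)&(W[...,2]>.1)&(W[...,2]<.17)
    q=W[m];print(c,"thick",len(q),q.mean(0).round(3),q[:,2].max(),np.percentile(q[:,2],90))
    m=(W[...,0]>.45)&(W[...,0]<.65)&(W[...,1]>.2)&(W[...,1]<.33)&(W[...,2]>.06)&R
    q=W[m];g=np.median(q,0)
    for _ in range(4):
        V=np.linalg.svd(q-q.mean(0))[2];r=(q-q.mean(0))@V[2];q=q[abs(r)<.003]
    n=V[2]*np.sign(V[2][2]);cc=q.mean(0);az=np.degrees(np.arctan2(-n[1],-n[0]));print("n",n.round(3),"az",az,"tilt",np.degrees(np.arcsin(n[2])),len(q))
    zs=np.array([np.cos(np.radians(az))*.5,np.sin(np.radians(az))*.5,.866]);w=np.array([-np.sin(np.radians(az)),np.cos(np.radians(az)),0])
    print("w range",np.percentile((q-cc)@w,[.5,99.5]).round(4),"z range",np.percentile((q-cc)@zs,[.5,99.5]).round(4),cc.round(4))
    top=cc+zs*np.percentile((q-cc)@zs,99.5)+w*np.mean(np.percentile((q-cc)@w,[.5,99.5]));print("face top mid",top.round(4),"slab centre",(top-zs*.06-n*.006).round(4))
    print("easel region top", end=" ")
E
```

```text
t 11.3167 pos [ 0.5359 -0.3344  0.2536] q [39.3, 20.1, -15.0, 81.3, 5.2, 78.9, -54.1] F [0.2 0.5 0.5] w 0.0852104425160725
xyz [0.1394, -0.5802, 0.0022] dr [0.0031, -0.0037, 0.0729]
world-z in tool [ 0.004  0.003 -1.   ]
scene thick 197 [ 0.541 -0.328  0.124] 0.14341584583675138 0.14119956166175832
n [-0.87  -0.123  0.477] az 8.032253918332689 tilt 28.51584576577742 79
w range [-0.0436  0.0121] z range [-0.0504  0.0447] [0.5533 0.2784 0.1054]
face top mid [0.5776 0.2659 0.1442] slab centre [0.5532 0.2624 0.0893]
easel region top top thick 344 [ 0.536 -0.327  0.13 ] 0.14769515172483116 0.14282233024288907
n [-0.858 -0.111  0.502] az 7.3490893658583865 tilt 30.14243085038052 567
w range [-0.027   0.0271] z range [-0.056   0.0496] [0.5444 0.2605 0.109 ]
face top mid [0.569  0.2637 0.1519] slab centre [0.5444 0.2606 0.0969]
easel region top
```

The thick slab is seated (top at 0.1425). Next is the easel approach, with the tool tilted along the slab.

```bash
python3 go.py .603 .269 .21 -82.5 30 7.5
```

```text
t 11.4167 pos [ 0.5358 -0.3344  0.2518] q [39.3, 20.2, -15.0, 81.4, 5.2, 78.8, -54.1] F [-0.  -0.1 -0.5] w 0.0852615309286049
xyz [0.1878, -0.5774, 0.0408] dr [0.0216, -0.5264, 0.0705]
world-z in tool [ 0.003  0.003 -1.   ]
```

Call:
{"fn": "play_rows", "kwargs": {"fingers": [0,0,0,0,0,0,0,0,0,0,0,0,0,0,0,0,0,0,0,0], "xyz": [[0.01,-0.03,0],[0.02,-0.062,0],[0.03,-0.094,0],[0.04,-0.126,0],[0.051,-0.158,0],[0.061,-0.19,0],[0.072,-0.222,0],[0.082,-0.254,0],[0.093,-0.286,0],[0.103,-0.318,0],[0.114,-0.35,0],[0.124,-0.382,0],[0.135,-0.414,0],[0.145,-0.446,0],[0.156,-0.478,0],[0.166,-0.51,0.005],[0.174,-0.538,0.015],[0.182,-0.56,0.025],[0.188,-0.577,0.035],[0.188,-0.577,0.041]], "dr": [[0.001,-0.02,0.003],[0.002,-0.05,0.007],[0.003,-0.08,0.011],[0.004,-0.11,0.015],[0.006,-0.14,0.019],[0.007,-0.17,0.023],[0.008,-0.2,0.027],[0.009,-0.23,0.031],[0.011,-0.26,0.035],[0.012,-0.29,0.039],[0.013,-0.32,0.043],[0.014,-0.35,0.047],[0.016,-0.38,0.051],[0.017,-0.41,0.055],[0.018,-0.44,0.059],[0.019,-0.47,0.063],[0.02,-0.495,0.066],[0.021,-0.515,0.069],[0.022,-0.526,0.07],[0.022,-0.526,0.07]]}}

```text
t: 13.08
eef_pos: [0.6002, 0.2735, 0.2037]
tcp_rot: [[0.853, 0.136, -0.504], [0.119, -0.991, -0.066], [-0.508, -0.004, -0.861]]
force: [0.3, 0.9, -1.1]
width: 0.0852
gripper_force: 0.0
```

```bash
python3 go.py .5584 .263 .121 -82.5 30 7.5;  python3 - <<'E'
from h import *
R=np.array(arm.get_state()["tcp_rot"]);print(R.round(3).tolist())
im,_=snapshot("scene");cv2.imwrite("pics/s2.png",cv2.resize(im[130:290,240:420],None,fx=3.5,fy=3.5,interpolation=cv2.INTER_CUBIC))
E
```

```text
t 13.0833 pos [0.6002 0.2735 0.2037] q [-13.3, 50.4, -24.9, 48.2, 6.0, 112.3, -115.8] F [ 0.3  0.9 -1.1] w 0.08516345019160489
xyz [0.0051, 0.005, 0.093] dr [-0.0006, 0.0095, 0.007]
world-z in tool [-0.508 -0.004 -0.861]
[[0.853, 0.136, -0.504], [0.119, -0.991, -0.066], [-0.508, -0.004, -0.861]]
```

View pics/s2.png

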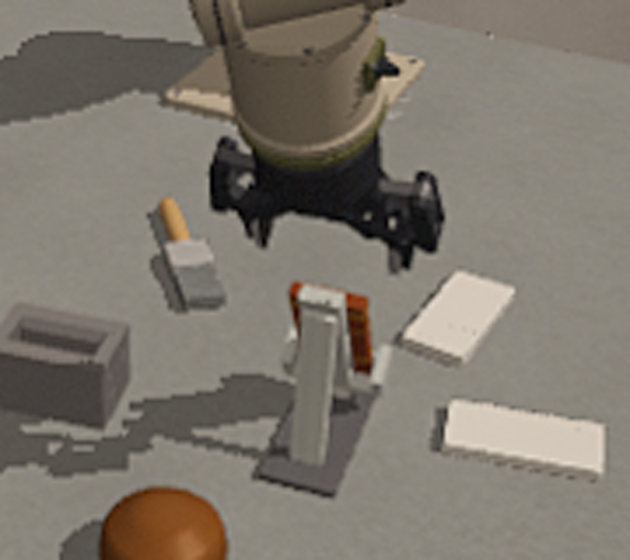

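The gripper at (325,210) straddles the slab top at (330,300), tilted with it. I slide down along the slope, then check before closing.

Call:
{"fn": "play_rows", "kwargs": {"fingers": [0,0,0,0,0,0,0,0,0,0,0], "xyz": [[0.002,0.003,0.008],[0.004,0.005,0.018],[0.005,0.005,0.028],[0.005,0.005,0.038],[0.005,0.005,0.048],[0.005,0.005,0.058],[0.005,0.005,0.068],[0.005,0.005,0.078],[0.005,0.005,0.086],[0.005,0.005,0.09],[0.005,0.005,0.09]], "dr": [[0,0.009,0.007],[0,0.009,0.007],[0,0.009,0.007],[0,0.009,0.007],[0,0.009,0.007],[0,0.009,0.007],[0,0.009,0.007],[0,0.009,0.007],[0,0.009,0.007],[0,0.009,0.007],[0,0.009,0.007]]}}

```text
t: 14.05
eef_pos: [0.562, 0.2582, 0.1272]
tcp_rot: [[0.862, 0.125, -0.492], [0.107, -0.992, -0.063], [-0.496, 0.001, -0.869]]
force: [0.1, 0.9, -0.3]
width: 0.0853
gripper_force: 0.0
```

```bash
python3 go.py .5584 .263 .121 -82.5 30 7.5
```

```text
t 14.05 pos [0.562  0.2582 0.1272] q [-10.2, 46.8, -25.5, 63.9, 6.1, 99.9, -116.1] F [ 0.1  0.9 -0.3] w 0.0852985497798992
xyz [0.0005, -0.0053, 0.0069] dr [-0.0018, -0.0051, -0.0059]
world-z in tool [-0.496  0.001 -0.869]
```

Call:
{"fn": "play_rows", "kwargs": {"fingers": [0,0,0,0,60,90,120,160,160,160,160,160,160,160], "xyz": [[0,-0.003,0.002],[0,-0.005,0.004],[0,-0.005,0.005],[0,-0.005,0.005],[0,-0.005,0.005],[0,-0.005,0.005],[0,-0.005,0.005],[0,-0.005,0.005],[0,-0.005,0.005],[0,-0.005,0.005],[0,-0.005,0.005],[0,-0.005,0.005],[0,-0.005,0.005],[0,-0.005,0.005]], "dr": [[0,-0.004,-0.006],[0,-0.004,-0.006],[0,-0.004,-0.006],[0,-0.004,-0.006],[0,-0.004,-0.006],[0,-0.004,-0.006],[0,-0.004,-0.006],[0,-0.004,-0.006],[0,-0.004,-0.006],[0,-0.004,-0.006],[0,-0.004,-0.006],[0,-0.004,-0.006],[0,-0.004,-0.006],[0,-0.004,-0.006]], "force": 50}}

```text
t: 15.22
eef_pos: [0.5596, 0.2635, 0.1239]
tcp_rot: [[0.86, 0.13, -0.494], [0.114, -0.992, -0.063], [-0.498, -0.002, -0.867]]
force: [2.7, -1.6, 6.1]
width: 0.0554
gripper_force: 53.3
```

Call:
{"fn": "play_rows", "kwargs": {"fingers": [160,160,160,160,160,160,160,160,160,160,160,160,160], "xyz": [[0,0,-0.003],[0,0,-0.008],[-0.001,0,-0.016],[-0.002,0,-0.024],[-0.003,0,-0.032],[-0.006,0,-0.04],[-0.012,0,-0.05],[-0.018,0,-0.06],[-0.024,0,-0.07],[-0.03,0,-0.08],[-0.035,0,-0.09],[-0.04,0,-0.095],[-0.04,0,-0.095]], "dr": [[0,0,0],[0,0,0],[0,0,0],[0,0,0],[0,0,0],[0,0,0],[0,0,0],[0,0,0],[0,0,0],[0,0,0],[0,0,0],[0,0,0],[0,0,0]]}}

```text
t: 16.3
eef_pos: [0.5721, 0.2654, 0.2281]
tcp_rot: [[0.861, 0.13, -0.492], [0.115, -0.991, -0.062], [-0.496, -0.003, -0.868]]
force: [-0.8, 1.1, -2.9]
width: 0.0549
gripper_force: 53.2
```

```bash
python3 go.py .610 .0575 .240 -79.2
```

```text
t 16.3 pos [0.5721 0.2654 0.2281] q [-11.7, 44.8, -25.9, 54.8, 4.8, 110.6, -116.8] F [-0.8  1.1 -2.9] w 0.054911650774970185
xyz [0.0029, 0.211, -0.0162] dr [-0.0183, 0.5186, -0.0558]
world-z in tool [-0.496 -0.003 -0.868]
```

Call:
{"fn": "play_rows", "kwargs": {"fingers": [160,160,160,160,160,160,160,160,160,160,160,160,160,160,160,160,160,160], "xyz": [[0,0.008,0],[0,0.022,0],[0,0.038,0],[0,0.054,0],[0,0.07,0],[0,0.086,-0.001],[0,0.102,-0.003],[0.001,0.118,-0.005],[0.001,0.134,-0.007],[0.002,0.15,-0.009],[0.002,0.165,-0.011],[0.002,0.18,-0.012],[0.003,0.192,-0.014],[0.003,0.202,-0.015],[0.003,0.208,-0.016],[0.003,0.211,-0.016],[0.003,0.211,-0.016],[0.003,0.211,-0.016]], "dr": [[0,0,0],[0,0,0],[0,0,0],[0,0,0],[0,0,0],[-0.001,0.02,-0.002],[-0.003,0.07,-0.008],[-0.005,0.13,-0.014],[-0.007,0.19,-0.02],[-0.009,0.25,-0.027],[-0.011,0.31,-0.033],[-0.013,0.37,-0.04],[-0.015,0.42,-0.045],[-0.017,0.47,-0.051],[-0.018,0.505,-0.055],[-0.018,0.519,-0.056],[-0.018,0.519,-0.056],[-0.018,0.519,-0.056]]}}

```text
t: 17.8
eef_pos: [0.6095, 0.0565, 0.2377]
tcp_rot: [[0.982, 0.187, -0.003], [0.187, -0.982, -0.001], [-0.003, 0.001, -1.0]]
force: [0.0, 0.5, -2.4]
width: 0.0552
gripper_force: 53.3
```

```bash
python3 go.py .610 .0575 .155 -79.2; python3 - <<'E'
from h import *
n=np.array([.982,.187])
for c in("scene","top"):
    im,W=cloud(c)
    m=(abs(W[...,0]-.61)<.07)&(abs(W[...,1]-.0575)<.07)&(W[...,2]>.12)&(W[...,2]<.23)&(im[...,2].astype(int)-im[...,0]>35)
    q=W[m]; print(c,len(q))
    if len(q)<20: continue
    for _ in range(4):
        V=np.linalg.svd(q-q.mean(0))[2];r=(q-q.mean(0))@V[2];q=q[abs(r)<.004]
    print("n",V[2].round(3),"mean",q.mean(0).round(4),"z",q[:,2].min(),q[:,2].max(),"along slot",np.percentile(q[:,:2]@[-.187,.982],[1,99]).round(4), "tgt",np.dot([.61,.0575],[-.187,.982]).round(4),"across",np.median(q[:,:2]@n).round(4),"tgt",(np.array([.61,.0575])@n).round(4),len(q))
cv2.imwrite("pics/x.png",im)
im,_=snapshot("scene");cv2.imwrite("pics/s3.png",cv2.resize(im[120:270,180:350],None,fx=3.5,fy=3.5,interpolation=cv2.INTER_CUBIC))
E
```

```text
t 17.8 pos [0.6095 0.0565 0.2377] q [10.7, 19.7, -25.9, 84.9, 8.7, 77.6, -95.0] F [ 0.   0.5 -2.4] w 0.0552235191822637
xyz [0.001, -0.0009, 0.0827] dr [0.0006, 0.0035, -0.0008]
world-z in tool [-0.003  0.001 -1.   ]
scene 589
n [-0.983 -0.186  0.001] mean [0.6136 0.0583 0.1887] z 0.14505820810590953 0.2298616242105182 along slot [-0.0854 -0.0303] tgt -0.0576 across 0.6135 tgt 0.6098 571
top 0
```

View pics/s3.png

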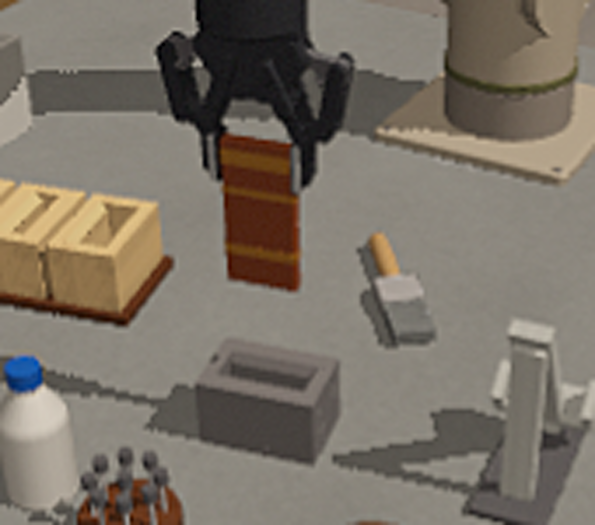

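The slab hangs upright over the stand. It sits about 2 mm short in tool x, so I correct that and lower it.

Call:
{"fn": "play_rows", "kwargs": {"fingers": [160,160,160,160,160,160,160,160,160,160,160,160,160,160,160,160,160,160,160], "xyz": [[0.001,0,0.01],[0.002,0,0.024],[0.002,0,0.038],[0.002,0,0.052],[0.002,0,0.064],[0.002,0,0.074],[0.002,0,0.082],[0.002,0,0.087],[0.002,0,0.091],[0.002,0,0.095],[0.002,0,0.099],[0.002,0,0.103],[0.002,0,0.107],[0.002,0,0.111],[0.002,0,0.115],[0.002,0,0.119],[0.002,0,0.122],[0.002,0,0.125],[0.002,0,0.125]], "dr": [[0,0.003,0],[0,0.003,0],[0,0.003,0],[0,0.003,0],[0,0.003,0],[0,0.003,0],[0,0.003,0],[0,0.003,0],[0,0.003,0],[0,0.003,0],[0,0.003,0],[0,0.003,0],[0,0.003,0],[0,0.003,0],[0,0.003,0],[0,0.003,0],[0,0.003,0],[0,0.003,0],[0,0.003,0]]}}

```text
t: 19.53
eef_pos: [0.6112, 0.0574, 0.112]
tcp_rot: [[0.982, 0.187, -0.0], [0.187, -0.982, -0.0], [-0.0, 0.0, -1.0]]
force: [-0.5, 0.1, -2.5]
width: 0.0554
gripper_force: 53.4
```

Call:
{"fn": "play_rows", "kwargs": {"fingers": [160,160,160,160,160,160,160,160,160,160], "xyz": [[0,0,0.001],[0,0,0.002],[0,0,0.003],[0,0,0.004],[0,0,0.005],[0,0,0.006],[0,0,0.007],[0,0,0.008],[0,0,0.0085],[0,0,0.0085]], "dr": [[0,0,0],[0,0,0],[0,0,0],[0,0,0],[0,0,0],[0,0,0],[0,0,0],[0,0,0],[0,0,0],[0,0,0]]}}

```text
t: 20.37
eef_pos: [0.6117, 0.0575, 0.1045]
tcp_rot: [[0.982, 0.187, 0.001], [0.187, -0.982, -0.0], [0.001, 0.001, -1.0]]
force: [-0.2, -0.1, 0.2]
width: 0.0549
gripper_force: 53.5
```

Call:
{"fn": "play_rows", "kwargs": {"fingers": [160,160,160], "xyz": [[0,0,0.0005],[0,0,0.001],[0,0,0.001]], "dr": [[0,0,0],[0,0,0],[0,0,0]]}}

```text
t: 20.62
eef_pos: [0.612, 0.0576, 0.1044]
tcp_rot: [[0.982, 0.187, 0.002], [0.187, -0.982, -0.0], [0.002, 0.001, -1.0]]
force: [-1.7, -2.1, 6.6]
width: 0.0554
gripper_force: 54.4
```

Call:
{"fn": "play_rows", "kwargs": {"fingers": [85,78,70,60,45,30,15,0,0,0,0,0,0,0,0,0,0], "xyz": [[0,0,0],[0,0,0],[0,0,0],[0,0,0],[0,0,0],[0,0,0],[0,0,0],[0,0,0],[0,0,-0.005],[0,0,-0.015],[0,0,-0.03],[0,0,-0.05],[0,0,-0.07],[0,0,-0.09],[0,0,-0.105],[0,0,-0.115],[0,0,-0.115]], "dr": [[0,0,0],[0,0,0],[0,0,0],[0,0,0],[0,0,0],[0,0,0],[0,0,0],[0,0,0],[0,0,0],[0,0,0],[0,0,0],[0,0,0],[0,0,0],[0,0,0],[0,0,0],[0,0,0],[0,0,0]]}}

```text
t: 22.03
eef_pos: [0.6125, 0.0578, 0.2214]
tcp_rot: [[0.982, 0.187, 0.005], [0.187, -0.982, 0.0], [0.005, 0.001, -1.0]]
force: [-0.1, -0.8, -0.3]
width: 0.0857
gripper_force: 0.0
```

```bash
python3 - <<'E'
from h import *
n=np.array([.982,.187]);l=np.array([-.187,.982])
for c in("scene","top"):
    im,W=cloud(c)
    m=(abs(W[...,0]-.61)<.07)&(abs(W[...,1]-.0575)<.07)&(W[...,2]>.066)&(W[...,2]<.15)&(im[...,2].astype(int)-im[...,0]>35)
    q=W[m]; print(c,len(q),"zmax",np.percentile(q[:,2],99))
    V=np.linalg.svd(q-q.mean(0))[2];print(V[2].round(3),q.mean(0).round(4))
    t=q[q[:,2]>.122];print("top: across",np.percentile(t[:,:2]@n,[2,50,98]).round(4),"along",np.percentile(t[:,:2]@l,[2,98]).round(4),"rect",cv2.minAreaRect(t[:,:2].astype(np.float32)),len(t))
E
python3 go.py .611 .0575 .108 10.8
```

```text
scene 432 zmax 0.12965252039693265
[0.979 0.201 0.043] [0.6163 0.0596 0.1014]
top: across [0.6054 0.6152 0.62  ] along [-0.085  -0.0308] rect ((0.6130567193031311, 0.05676897242665291), (0.0153706856071949, 0.05690571665763855), 9.4520845413208) 89
top 10 zmax 0.13194190730630143
[-0.996 -0.089  0.006] [0.6028 0.0821 0.1091]
top: across [0.6075 0.6077 0.6078] along [-0.0348 -0.0301] rect ((0.6032518148422241, 0.08186109364032745), (8.953917131293565e-05, 0.004920107312500477), 7.401732921600342) 3
t 22.1333 pos [0.6114 0.0575 0.2182] q [10.7, 20.4, -25.8, 86.4, 9.1, 75.2, -95.2] F [-0.7  0.2  0. ] w 0.08574601854797304
xyz [-0.0005, -0.0002, 0.1102] dr [0.0012, -0.0003, -1.5707]
world-z in tool [ 0.001  0.001 -1.   ]
```

Call:
{"fn": "play_rows", "kwargs": {"fingers": [0,0,0,0,0,0,0,0,0,0,0,0,0,0,0,0,0], "xyz": [[0,0,0],[0,0,0],[0,0,0],[0,0,0],[0,0,0],[0,0,0],[0,0,0],[0,0,0],[0,0,0],[0,0,0.005],[0,0,0.01],[0,0,0.015],[0,0,0.02],[0,0,0.025],[0,0,0.03],[0,0,0.03],[0,0,0.03]], "dr": [[0,0,-0.06],[0,0,-0.17],[0,0,-0.29],[0,0,-0.41],[0,0,-0.53],[0,0,-0.65],[0,0,-0.77],[0,0,-0.89],[0,0,-1.01],[0,0,-1.13],[0,0,-1.25],[0,0,-1.36],[0,0,-1.45],[0,0,-1.53],[0,0,-1.571],[0,0,-1.571],[0,0,-1.571]]}}

```text
t: 23.55
eef_pos: [0.6109, 0.0573, 0.1871]
tcp_rot: [[-0.186, 0.983, -0.001], [0.983, 0.186, -0.0], [0.0, -0.001, -1.0]]
force: [-0.4, -0.7, -0.3]
width: 0.0853
gripper_force: 0.0
```

```bash
python3 go.py .6115 .0573 .098 10.8
```

```text
t 23.55 pos [0.6109 0.0573 0.1871] q [20.7, 24.4, -39.3, 88.0, 15.9, 73.3, -9.9] F [-0.4 -0.7 -0.3] w 0.08530798524374278
xyz [-0.0002, 0.0007, 0.0891] dr [-0.0012, -0.0001, -0.0013]
world-z in tool [ 0.    -0.001 -1.   ]
```

Call:
{"fn": "play_rows", "kwargs": {"fingers": [0,0,0,0,0,0,0,60,120,170,200,250,250,250,250,250,250,250,250], "xyz": [[0,0.001,0.015],[0,0.001,0.032],[0,0.001,0.05],[0,0.001,0.066],[0,0.001,0.08],[0,0.001,0.089],[0,0.001,0.089],[0,0.001,0.089],[0,0.001,0.089],[0,0.001,0.089],[0,0.001,0.089],[0,0.001,0.089],[0,0.001,0.089],[0,0.001,0.089],[0,0.001,0.089],[0,0.001,0.089],[0,0.001,0.089],[0,0.001,0.089],[0,0.001,0.089]], "dr": [[0,0,0],[0,0,0],[0,0,0],[0,0,0],[0,0,0],[0,0,0],[0,0,0],[0,0,0],[0,0,0],[0,0,0],[0,0,0],[0,0,0],[0,0,0],[0,0,0],[0,0,0],[0,0,0],[0,0,0],[0,0,0],[0,0,0]], "force": 40}}

```text
t: 25.13
eef_pos: [0.6127, 0.0577, 0.0996]
tcp_rot: [[-0.188, 0.982, 0.001], [0.982, 0.188, -0.0], [-0.001, 0.001, -1.0]]
force: [-1.0, -0.1, 5.2]
width: 0.0116
gripper_force: 40.7
```

Call:
{"fn": "play_rows", "kwargs": {"fingers": [250,250,250,250,250,250,250,250,250,250], "xyz": [[0,0,-0.008],[0,0,-0.02],[0,0,-0.036],[0,0,-0.052],[0,0,-0.068],[0,0,-0.084],[0,0,-0.1],[0,0,-0.116],[0,0,-0.128],[0,0,-0.128]], "dr": [[0,0,0],[0,0,0],[0,0,0],[0,0,0],[0,0,0],[0,0,0],[0,0,0],[0,0,0],[0,0,0],[0,0,0]]}}

```text
t: 25.97
eef_pos: [0.6135, 0.0581, 0.2305]
tcp_rot: [[-0.188, 0.982, 0.005], [0.982, 0.188, 0.0], [-0.001, 0.005, -1.0]]
force: [0.6, 0.5, -2.1]
width: 0.0118
gripper_force: 39.7
```

```bash
python3 go.py .5197 -.2603 .226 -78.3
```

```text
t 25.9667 pos [0.6135 0.0581 0.2305] q [20.9, 22.8, -39.8, 84.7, 14.8, 77.5, -9.0] F [ 0.6  0.5 -2.1] w 0.011834116980050347
xyz [-0.2952, -0.1519, 0.004] dr [0.0047, -0.0033, 1.5555]
world-z in tool [-0.001  0.005 -1.   ]
```

Call:
{"fn": "play_rows", "kwargs": {"fingers": [250,250,250,250,250,250,250,250,250,250,250,250,250,250,250,250,250,250,250,250], "xyz": [[-0.008,-0.004,0],[-0.024,-0.012,0],[-0.042,-0.021,0],[-0.06,-0.03,0],[-0.078,-0.04,0],[-0.096,-0.049,0],[-0.114,-0.058,0.001],[-0.132,-0.068,0.001],[-0.15,-0.077,0.001],[-0.168,-0.086,0.002],[-0.186,-0.095,0.002],[-0.204,-0.105,0.002],[-0.222,-0.114,0.003],[-0.24,-0.123,0.003],[-0.256,-0.132,0.003],[-0.271,-0.139,0.004],[-0.283,-0.146,0.004],[-0.291,-0.15,0.004],[-0.295,-0.152,0.004],[-0.295,-0.152,0.004]], "dr": [[0,0,0.04],[0,0,0.125],[0,0,0.22],[0,0,0.315],[0,0,0.41],[0,0,0.5],[0,0,0.595],[0,0,0.69],[0,0,0.78],[0,0,0.875],[0,0,0.97],[0,0,1.06],[0,0,1.155],[0,0,1.25],[0,0,1.34],[0,0,1.425],[0,0,1.495],[0,0,1.535],[0,0,1.555],[0,0,1.555]]}}

```text
t: 27.63
eef_pos: [0.5178, -0.2615, 0.2226]
tcp_rot: [[0.98, 0.201, -0.0], [0.201, -0.98, -0.0], [-0.0, 0.0, -1.0]]
force: [0.3, -0.5, -2.1]
width: 0.0114
gripper_force: 39.7
```

```bash
python3 - <<'E'
from h import *
n=np.array([.203,-.979]);l=np.array([.979,.203]);c0=np.array([.52,-.2592])
for c in("scene","top"):
    im,W=cloud(c)
    m=(abs(W[...,0]-.52)<.06)&(abs(W[...,1]+.26)<.04)&(W[...,2]>.1)&(W[...,2]<.19)&(im[...,2].astype(int)-im[...,0]>35)
    q=W[m];print(c,len(q))
    if len(q)<20: continue
    for _ in range(4):
        V=np.linalg.svd(q-q.mean(0))[2];r=(q-q.mean(0))@V[2];q=q[abs(r)<.004]
    a=(q[:,:2]-c0)
    print("n",V[2].round(3),"face across",np.median(a@n).round(4),"(want -.006)","along",np.percentile(a@l,[1,99]).round(4),"zmin",q[:,2].min())
E
python3 go.py .5198 -.2606 .155 -78.3
```

```text
scene 205
n [ 0.188 -0.982 -0.001] face across -0.0033 (want -.006) along [-0.0318  0.0271] zmin 0.1313054444937667
top 114
n [ 0.177 -0.983  0.042] face across -0.0058 (want -.006) along [-0.0295  0.0258] zmin 0.128768177813956
t 27.7333 pos [ 0.5187 -0.2597  0.223 ] q [38.4, 15.2, -19.4, 91.5, 5.2, 74.1, -59.9] F [ 0.7  0.7 -2.5] w 0.011660534672636549
xyz [0.0009, 0.0011, 0.068] dr [-0.0002, -0.0009, 0.0023]
world-z in tool [ 0.001 -0.    -1.   ]
```

Call:
{"fn": "play_rows", "kwargs": {"fingers": [250,250,250,250,250,250,250,250,250,250], "xyz": [[0.001,0.001,0.01],[0.001,0.001,0.022],[0.001,0.001,0.034],[0.001,0.001,0.046],[0.001,0.001,0.055],[0.001,0.001,0.061],[0.001,0.001,0.065],[0.001,0.001,0.067],[0.001,0.001,0.067],[0.001,0.001,0.067]], "dr": [[0,0,0.002],[0,0,0.002],[0,0,0.002],[0,0,0.002],[0,0,0.002],[0,0,0.002],[0,0,0.002],[0,0,0.002],[0,0,0.002],[0,0,0.002]]}}

```text
t: 28.57
eef_pos: [0.52, -0.2615, 0.1567]
tcp_rot: [[0.98, 0.201, 0.002], [0.201, -0.98, -0.001], [0.001, 0.001, -1.0]]
force: [-0.1, -0.4, -2.5]
width: 0.0119
gripper_force: 39.7
```

```bash
python3 - <<'E'
from h import *
n=np.array([.203,-.979]);l=np.array([.979,.203]);c0=np.array([.52,-.2592])
ims={}
for c in("top","scene"):
    im,W=cloud(c);ims[c]=im
    m=(abs(W[...,0]-.52)<.06)&(abs(W[...,1]+.26)<.04)&(W[...,2]>.082)&(W[...,2]<.125)&(im[...,2].astype(int)-im[...,0]>35)
    q=W[m];a=(q[:,:2]-c0);print(c,len(q),"face across",np.percentile(a@n,[10,50,90]).round(4),"along",np.percentile(a@l,[2,98]).round(4))
o=[cv2.resize(ortho(c,ims[c],.46,.58,-.32,-.2,.072),None,fx=1.6,fy=1.6) for c in("top","scene")];cv2.imwrite("pics/p2.png",np.hstack(o))
E
python3 go.py .5200 -.2606 .112 -78.3
```

```text
top 60 face across [-0.0048 -0.004  -0.003 ] along [-0.0268  0.0275]
scene 149 face across [-0.005  -0.0032  0.0029] along [-0.028   0.0291]
t 28.6667 pos [ 0.5201 -0.2615  0.1569] q [38.1, 18.3, -19.1, 95.9, 6.4, 66.7, -61.0] F [ 0.  -0.6 -2.5] w 0.0115931284954633
xyz [0.0, -0.001, 0.0449] dr [0.0011, -0.0017, -0.0017]
world-z in tool [ 0.002  0.001 -1.   ]
```

View pics/p2.png

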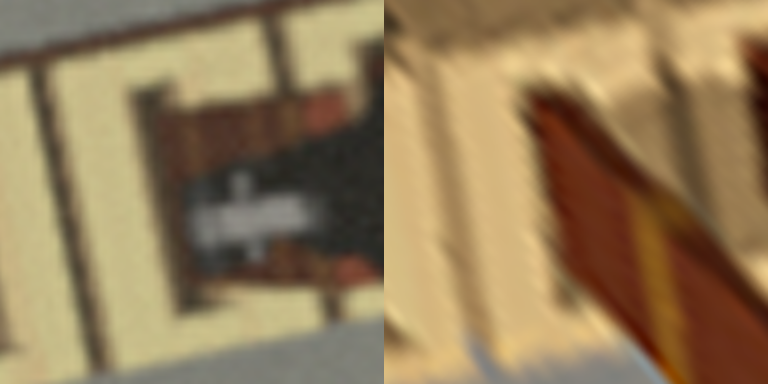

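No contact force, but both views show the slab about 1.5 mm past slot centre (left gap ~28 px vs 22 expected). I shift back and lower slowly.

Call:
{"fn": "play_rows", "kwargs": {"fingers": [250,250,250,250,250,250,250,250], "xyz": [[0,-0.001,0],[0,-0.0015,0.001],[0,-0.0015,0.003],[0,-0.0015,0.005],[0,-0.0015,0.007],[0,-0.0015,0.009],[0,-0.0015,0.011],[0,-0.0015,0.011]], "dr": [[0,-0.001,0],[0,-0.002,0],[0,-0.002,0],[0,-0.002,0],[0,-0.002,0],[0,-0.002,0],[0,-0.002,0],[0,-0.002,0]]}}

```text
t: 29.33
eef_pos: [0.5192, -0.2598, 0.1447]
tcp_rot: [[0.98, 0.201, -0.002], [0.201, -0.98, -0.0], [-0.002, -0.0, -1.0]]
force: [0.3, 0.3, -1.8]
width: 0.0116
gripper_force: 39.7
```

Call:
{"fn": "play_rows", "kwargs": {"fingers": [250,250,250,250,250,250,250,250,250,250,250,250], "xyz": [[0,0,0.002],[0,0,0.004],[0,0,0.006],[0,0,0.009],[0,0,0.012],[0,0,0.015],[0,0,0.018],[0,0,0.021],[0,0,0.024],[0,0,0.026],[0,0,0.028],[0,0,0.028]], "dr": [[0,0.001,0],[0,0.001,0],[0,0.001,0],[0,0.001,0],[0,0.001,0],[0,0.001,0],[0,0.001,0],[0,0.001,0],[0,0.001,0],[0,0.001,0],[0,0.001,0],[0,0.001,0]]}}

```text
t: 30.33
eef_pos: [0.5193, -0.2598, 0.1168]
tcp_rot: [[0.98, 0.201, -0.001], [0.201, -0.98, -0.0], [-0.001, 0.0, -1.0]]
force: [-0.2, 0.2, -2.1]
width: 0.0114
gripper_force: 39.7
```

Call:
{"fn": "play_rows", "kwargs": {"fingers": [250,250,250,250,250,250,250,250], "xyz": [[0,0,0.001],[0,0,0.002],[0,0,0.003],[0,0,0.004],[0,0,0.005],[0,0,0.0055],[0,0,0.006],[0,0,0.006]], "dr": [[0,0,0],[0,0,0],[0,0,0],[0,0,0],[0,0,0],[0,0,0],[0,0,0],[0,0,0]]}}

```text
t: 31.0
eef_pos: [0.5195, -0.2599, 0.1117]
tcp_rot: [[0.98, 0.201, 0.0], [0.201, -0.98, -0.001], [0.0, 0.001, -1.0]]
force: [-1.5, 1.1, 1.7]
width: 0.0111
gripper_force: 40.3
```

Seated at the expected height. I release with a partial opening, since the thick slab stands next to it, and rise.

Call:
{"fn": "play_rows", "kwargs": {"fingers": [215,205,195,180,165,150,150,150,150,150,150,150,150,150,150,150,150], "xyz": [[0,0,0],[0,0,0],[0,0,0],[0,0,0],[0,0,0],[0,0,0],[0,0,0],[0,0,-0.003],[0,0,-0.01],[0,0,-0.025],[0,0,-0.045],[0,0,-0.07],[0,0,-0.095],[0,0,-0.12],[0,0,-0.14],[0,0,-0.15],[0,0,-0.15]], "dr": [[0,0,0],[0,0,0],[0,0,0],[0,0,0],[0,0,0],[0,0,0],[0,0,0],[0,0,0],[0,0,0],[0,0,0],[0,0,0],[0,0,0],[0,0,0],[0,0,0],[0,0,0],[0,0,0],[0,0,0]]}}

```text
t: 32.42
eef_pos: [0.5204, -0.2602, 0.2641]
tcp_rot: [[0.98, 0.201, 0.004], [0.201, -0.98, -0.002], [0.003, 0.003, -1.0]]
force: [0.4, 0.3, -0.3]
width: 0.035
gripper_force: 0.0
```

```bash
python3 - <<'E'
from h import *
s=arm.get_state();print(s["t"],s["eef_pos"],s["width"],s["force"])
im,W=cloud("scene")
for nm,x,y in(("thick",.535,-.333),("thin",.52,-.26)):
    q=W[(abs(W[...,0]-x)<.05)&(abs(W[...,1]-y)<.03)&(W[...,2]>.09)&(W[...,2]<.17)]
    print(nm,len(q),np.percentile(q[:,2],[95,100]).round(4))
cv2.imwrite("pics/s4.png",cv2.resize(im[110:310,130:380],None,fx=3,fy=3,interpolation=cv2.INTER_CUBIC))
E
```

```text
32.4167 [ 0.52037503 -0.26018383  0.26408348] 0.035018991223142074 [ 0.35322626  0.30661865 -0.28002635]
thick 230 [0.1418 0.1431]
thin 208 [0.1413 0.1431]
```

View pics/s4.png

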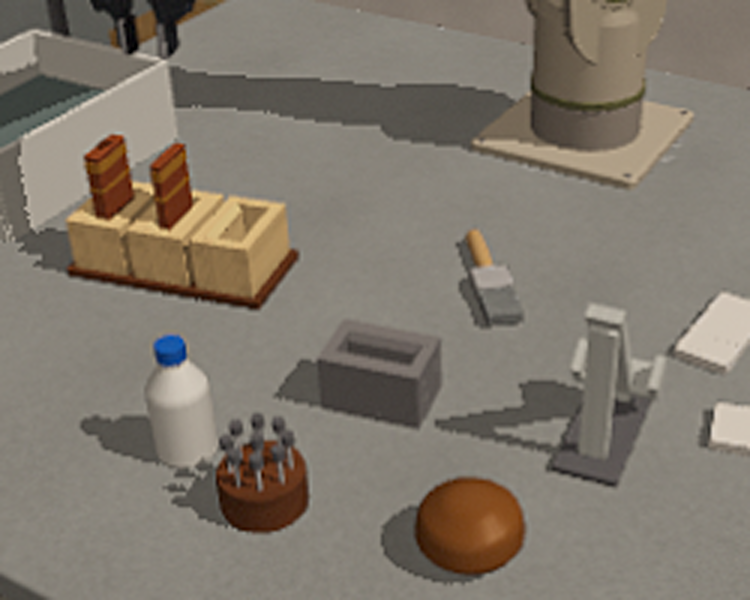

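The picture shows the thick slab at (108,175) in the medium slot and the thin slab at (172,185) in the narrow slot. The wide slot and the stand are empty, the bystanders are where they were, and the gripper is clear.

```bash
python3 -c "
from station import arm
print(arm.close_job())"
```

```text
the job is handed in; nothing more can be done
None
```

The job is handed in at about 32 s: the thick slab is down in the medium slot, and the thin slab is down in the narrow slot after being set in the stand and released. The wide slot is empty and the bystanders are where they were.

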